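Open the safety-capped reagent jug in its spill tray

ROBOT

A 6-joint arm with a two-finger parallel gripper is mounted at the origin on a cart in front of the work surface, level with it; the furniture and walls round the work are solid. World frame = base frame: x ahead of the robot, y to its left, z up, the work surface at z = 0. Lengths are in m, angles in rad, forces in N, time in s.
With the tool pointing down it reaches from about 0.35 to 0.975 m from the base axis. Payload 4.9 kg.
Tool frame: the origin (TCP) lies midway between the tips of the shut fingers; the grasp point (between the pads) lies 19 mm behind it; z points along the fingers, y is the line along which they close (so a half turn about z gives the same grasp; the last joint's range is limited). The gripper opens to 85 mm and grips with 20 to 120 N. Pads are 22 mm wide; open, the fingers measure 114 mm over their backs; the gripper's body (76 mm by 85 mm) begins 54 mm behind the grasp point. The pads swing forward as they close: fully open they stand 13 mm farther back than shut.
Start: joints at [1.027, 0.053, 1.613, -0, 1.476, -0.119], TCP at [0.258, 0.569, 0.231] pointing down, gripper open.
Joint ranges: [-3.01, 3.01], [-1.01, 2.22], [0.06, 2.58], [-1.02, 4.17], [0.09, 2.62], [-3.14, 3.14]. Speed limits (rad/s): [2.57, 2.57, 3.14, 3.14, 3.14, 3.14].

INTERFACE

Orientations are given as a unit quaternion [w, x, y, z].
In Python, from plant import * gives the robot as it stands.
- The arm moves only by the tool jog_arm, never from a script. Its argument "targets" is a list of rows, each a list of 3 entries, a list of its own where there are three numbers: the shift along the tool's x, y, z in units of 25 mm (1.0 is 25 mm), then the turn, a rotation vector about the tool's x, y, z in units of 8 degrees (1.0 is 8 degrees), then the opening in per cent of the stroke, from 0 (shut) to 100 (fully open). A call has 1 to 8 rows; each row is the pose to reach, as a shift and turn from the pose commanded when the call began, along the tool's axes at that moment; what a row does not reach only later rows make up. A row lasts 1/8 s, in which the tool goes at most 62.5 mm and 10.7 degrees, less where a joint would pass 70% of its speed; a pose out of reach is approached as far as the arm can. A call with a gripper value outside its range is refused whole. The fingers move at their own pace and stop on an object; the grip force is fixed at half the most. Time passes only in rows, so rows that repeat a pose let the fingers close. It gives the time, the measured TCP pose, the force, the opening and the grip force at its end, in the units of the state.
- state(): the state, without advancing time (a new reading comes with each control period).
- grab_frame(name): name is "scene" or "top" or "wrist"; returns (picture, depth): 400x640x3 uint8, red, green, blue; 400x640 float32, m along the optical axis (not along the pixel's ray), 0 where there is no reading.
- camera_params(name): a dict with "fovy" (degrees; the focal length in pixels is half the picture's height over the tangent of half this angle, whatever the lens; pixels are square), "cx", "cy" (the principal point, pixels), "rvec" (rotation vector, rad) and "tvec" (3), from world to camera coordinates, as OpenCV has them; the wrist camera has in their place "hand_eye" (4x4, takes a point from camera to tool coordinates, whose origin is the TCP and whose axes are the flange's). Camera axes: x right, y down, z forward; pixel columns grow to the right and rows downward; lengths in m; the calibration is good to about 2 mm. A picture is of the moment at which its call begins: read the wrist's pose just before it. camera_params takes no time and is no camera call.
- job_done(): hands the job in; it is judged then, once.
The state is a dict: "time": time; "joint_pos": joint angles; "joint_vel": joint speeds; "joint_efforts": joint torques, N m; "tool_pos": TCP position; "tool_rot": TCP orientation; "contact_force": force on the tool from outside, world axes, zero at the start; "ft_torque": the same for the moment, N m; "gripper_width": opening from 0.0 (shut) to 1.0 (fully open); "grasp_force": force on a finger pad.
Only numpy, scipy, OpenCV 4.12 (cv2) and the standard library are available. Lean on these libraries where they do the work, as an engineer would, in place of code of your own. Each camera call takes 0.05 s, during which the arm holds its last target. There are 200 camera calls.

TASK

Carry the handled white jug by its handle (never by its cap) to the grey spill tray, stand it fully down between the tray's four corner guides and let go. Then push its black safety cap firmly down, turn it anticlockwise while it is held down until it comes free, lift it off and stand it open side down in the shallow white porcelain dish. Leave the jug open in the tray, and do not disturb the wash bottle, conical flask, measuring cylinder and sample jar that stand close by.

Things in the scene. Friction and masses are not known exactly. Their poses are not given: they have to be found in the camera images.
- jug: White plastic jug, 0.43 to 0.75 kg, 162 mm high with its cap. Origin: centre of the underside, z up. Body 150 mm (x) by 100 mm (y), upright to 88 mm, shoulder closing in to 112 mm. The round neck stands at x = +44 mm; a carrying handle runs along x over the rear half.
- jug_handle (a point): Grip point of the jug's handle, at (-24, 0, 150) mm in the jug's frame, same axes. Straight bar along x, from x = -70 to -2 mm, 22 mm wide (y), 16 mm high, 30 mm of air below it between end risers. Its front end is 15 mm from the cap: fingers on the cap must stay clear of it. The load's centre lies about 24 mm in front of this point.
- cap: Black round ribbed cap, 62 mm across, 40 mm high, 67 g; origin in the centre of its open lower rim, z up through its closed top. At the start locked on the jug's neck, axis at x = +44 mm, y = 0 of the jug, rim 122 mm above the jug's underside. A sprung seal inside pushes it up with 10 N, so two lugs sit in pockets under the neck's ledges. Grip it at any yaw clear of the handle.
- cap_top (a point): Centre of the cap's top, 40 mm above its rim. To free the cap: push it down 8 to 9.5 mm (16 to 17 N in all; it bottoms at 10 mm), keep it down, turn it 60 to 120 degrees anticlockwise from above (positive about z), lift. If let up before 55 degrees it is still caught. Without the push it cannot turn or lift, only move the jug.
- spill_tray: Grey plastic spill tray, fixed to the bench, 212 mm (x) by 162 mm (y), rim 16 mm high; origin: centre of its underside. Four L-shaped corner guides, 39 mm high with flared tops, bound a seat of 156 mm (x) by 106 mm (y) that keeps the jug from turning; its floor is 5 mm above the bench. The jug fits with its length along the tray's x, either way round.
- drip_dish: Shallow loose white porcelain dish, 106 mm across, 12 mm high, inside 80 mm across at the floor and 98 mm at the rim; its floor is 5 mm above the bench. Origin: centre of its underside.
- wash_bottle: Bystander in the middle of the work area: wash bottle with a bent spout, 65 x 98 x 211 mm; origin on the underside; the body, 65 mm across, is centred at y = +16 mm of its frame, the spout points to -y.
- conical_flask: Bystander in the middle of the work area: stoppered conical flask, 67 mm across, 106 mm high; origin: centre of its underside.
- grad_cylinder: Bystander beside the spill tray, behind it: measuring cylinder, tube 30 mm across, foot 54 mm, 210 mm high; origin: centre of its underside.
- sample_jar: Bystander close beside the jug: screw-cap sample jar, 45 mm across, 63 mm high; origin: centre of its underside.
Mind the look-alikes: they are no part of the job. Leave any orange or purple look-alike of the cap alone.

How it is judged:
On the way, in this order (a step that is already met when the one before it is completed fails the run):
1. the jug, still capped, stands fully down in the tray's seat and is let go (horizontal distance between jug and spill_tray below 0.01 m and height (world z) of jug below 0.008 m and angle between jug's own z axis and vertical below 0.05 rad and angle between the x axis of jug and the x axis of spill_tray, either way round below 0.12 rad and z of cap in the frame of jug below 0.126 m and contact force between the fingers and jug below 0.3 N), for 0.2 s.
2. the cap is pushed down past its lock with the jug in the seat (z of cap in the frame of jug below 0.1155 m and horizontal distance between jug and spill_tray below 0.01 m), for 0.1 s.
3. the cap is off the neck, the jug still in the seat (z of cap in the frame of jug above 0.15 m and horizontal distance between jug and spill_tray below 0.01 m and height (world z) of jug below 0.012 m), for 0.1 s.
At the end, for the whole second after the job is handed in: The jug stands upright (within 3 degrees) and fully down in the tray's seat (within 10 mm and 7 degrees, lengthwise either way round); the cap stands open side down on the dish's floor, within 20 mm of its centre and 7 degrees of upright; both at rest (horizontal distance between jug and spill_tray below 0.01 m and height (world z) of jug below 0.008 m and angle between jug's own z axis and vertical below 0.05 rad and angle between the x axis of jug and the x axis of spill_tray, either way round below 0.12 rad and horizontal distance between cap and drip_dish below 0.02 m and z of cap in the frame of drip_dish between 0 and 0.009 m and angle between cap's own z axis and vertical below 0.12 rad and angle between drip_dish's own z axis and vertical below 0.1 rad and linear speed of each of cap, jug below 0.02 m/s); the robot touches nothing.
It fails at once if the jug is carried by its cap (contact force between the fingers and cap above 1 N and height (world z) of jug above 0.02 m).
It fails at once if the wash bottle is disturbed (distance of wash_bottle from where it was at the start of the episode above 0.025 m or angle between wash_bottle's own z axis and vertical above 0.3 rad).
It fails at once if the conical flask is disturbed (distance of conical_flask from where it was at the start of the episode above 0.025 m or angle between conical_flask's own z axis and vertical above 0.3 rad).
It fails at once if the measuring cylinder is disturbed (distance of grad_cylinder from where it was at the start of the episode above 0.025 m or angle between grad_cylinder's own z axis and vertical above 0.3 rad).
It fails at once if the sample jar is disturbed (distance of sample_jar from where it was at the start of the episode above 0.025 m or angle between sample_jar's own z axis and vertical above 0.3 rad).
It also fails if it takes over 64 s, if anything falls off the work surface, if the arm or the gripper's body presses on something with over 40 N, if the wrist force passes 120 N, or if a joint passes its speed limit or range.

## Working session

There is one attempt and no reset: what is moved stays moved. The work goes in short steps, Python scripts to look and compute and a tool call to move; the robot and the scene stay as the last step left them, time stands still between calls to the robot, and variables do not carry over. Pictures are saved under pics/ and viewed, at most 13 in all, crops included, and the job is handed in when it is done.

Besides the shell and the picture viewer there is one more tool, called after ">>>" as name(argument=value, ...), one argument or row to a line, values as JSON. jog_arm: Moves the arm, as the interface text tells. Its arguments: {"type":"object","properties":{"targets":{"type":"array"}},"required":["targets"]}

```bash
mkdir -p pics
cat > h.py <<'E'
from plant import *
import numpy as np, cv2
from scipy.spatial.transform import Rotation as R
def cam(n):
    p=camera_params(n); f=200/np.tan(np.radians(p["fovy"])/2)
    if "rvec" in p:
        Rm=cv2.Rodrigues(np.array(p["rvec"],float))[0]; t=np.array(p["tvec"],float)
        Rc=Rm.T; c=-Rm.T@t
    else:
        s=state(); q=s["tool_rot"]; T=np.array(p["hand_eye"])
        Rt=R.from_quat([q[1],q[2],q[3],q[0]]).as_matrix()
        Rc=Rt@T[:3,:3]; c=Rt@T[:3,3]+np.array(s["tool_pos"])
    return f,p["cx"],p["cy"],Rc,c
def plane(C,uv,z):
    f,cx,cy,Rc,c=C; uv=np.atleast_2d(uv).astype(float)
    d=np.c_[(uv[:,0]-cx)/f,(uv[:,1]-cy)/f,np.ones(len(uv))]@Rc.T
    return c+d*((z-c[2])/d[:,2])[:,None]
def cloud(C,dep):
    f,cx,cy,Rc,c=C; v,u=np.mgrid[:400,:640]
    P=np.stack([(u-cx)/f*dep,(v-cy)/f*dep,dep],-1)@Rc.T+c
    P[dep<=0]=np.nan; return P
def proj(C,X):
    f,cx,cy,Rc,c=C; p=(np.atleast_2d(X)-c)@Rc
    return np.c_[cx+f*p[:,0]/p[:,2],cy+f*p[:,1]/p[:,2]]
def save(n,im,s=1):
    cv2.imwrite("pics/"+n,cv2.resize(im[:,:,::-1],None,fx=s,fy=s,interpolation=cv2.INTER_CUBIC))
E
python3 - <<'E'
from h import *
for n in("top","scene"):
    im,d=grab_frame(n); np.savez(f"{n}.npz",im=im,d=d); save(n+"0.png",im,1.25); print(n,camera_params(n),cam(n)[4],(d>0).mean())
print(state()); print(camera_params("wrist"))
E
```

```text
top {'fovy': 46.08356528790989, 'cx': 316.4930646377642, 'cy': 198.78682732545465, 'rvec': array([ 2.19274229, -2.17349677,  0.04194896]), 'tvec': array([0.04205181, 0.56965299, 1.324172  ])} [0.49257187 0.02141741 1.35521903] 0.9960390625
scene {'fovy': 54.264521730084624, 'cx': 323.0596841646041, 'cy': 202.29932766966797, 'rvec': array([ 2.06485839, -0.87719204,  0.42720343]), 'tvec': array([-0.36544744,  0.34999069,  0.77089354])} [-0.03299756 -0.55372443  0.7366292 ] 0.9959609375
{'time': 0.1, 'joint_pos': array([ 1.02703434e+00,  5.32539461e-02,  1.61416570e+00, -1.26550049e-05,
        1.47598313e+00, -1.18985662e-01]), 'joint_vel': array([ 9.35217862e-05, -1.00139975e-03, -1.94116743e-03, -8.46928386e-04,
        1.07147167e-03, -2.98582011e-04]), 'joint_efforts': array([ 2.08585830e-04, -3.94903314e+01, -3.71363640e+01, -1.49836505e-04,
        3.91161288e-03, -2.06441507e-05]), 'tool_pos': array([0.2572746 , 0.56897424, 0.23020344]), 'tool_rot': array([-2.88498368e-04,  2.10794322e-01,  9.77530017e-01, -8.57870062e-04]), 'contact_force': array([0.10639998, 0.14483828, 0.58445628]), 'ft_torque': array([-0.01493114,  0.00965208,  0.00053921]), 'grasp_force': 0.0, 'gripper_width': 0.9994857814184204}
{'fovy': 60.7623796972716, 'cx': 315.95835103037166, 'cy': 204.55083992591852, 'hand_eye': array([[ 3.58202475e-04, -9.59869409e-01, -2.80447123e-01,
         7.09366665e-02],
       [ 9.99999931e-01,  3.17382162e-04,  1.90970122e-04,
         1.02976461e-03],
       [-9.42974638e-05, -2.80447172e-01,  9.59869457e-01,
        -1.41696214e-01],
       [ 0.00000000e+00,  0.00000000e+00,  0.00000000e+00,
         1.00000000e+00]])}
```

View pics/top0.png

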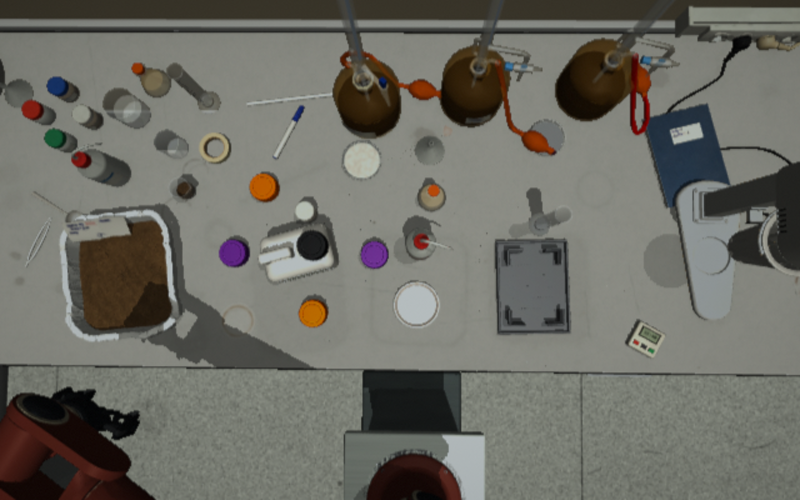

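View pics/scene0.png

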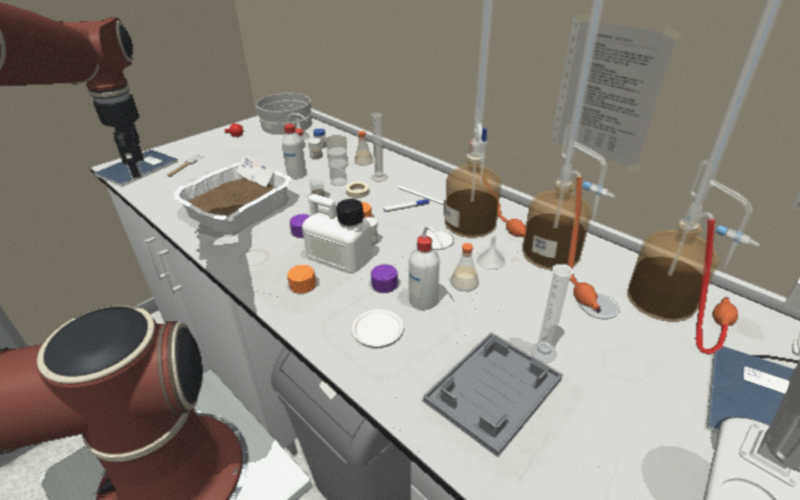

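The top picture shows the jug at about (298,250) with its black cap at (313,245). The sample jar is at (306,210), the wash bottle at (425,242), the conical flask at (432,193) and the cylinder at (540,215). The tray is at (532,286).

There are two dish candidates, (416,303) and (361,160). The first looks like a rimmed white porcelain dish and the second is a flatter or filled disc. I'll measure both and confirm in a crop. The cap is the only black one; the orange and purple ones are look-alikes.

Run:
```python
from h import *
D=np.load("top.npz"); im=D["im"]; C=cam("top"); P=cloud(C,D["d"]); hsv=cv2.cvtColor(im,cv2.COLOR_RGB2HSV)
Z=P[...,2]
def comp(mask,seed,r=6):
    n,l,s,c=cv2.connectedComponentsWithStats(mask.astype(np.uint8))
    v,u=int(seed[1]/1.25),int(seed[0]/1.25); w=l[v-r:v+r+1,u-r:u+r+1]; w=w[w>0]
    return l==np.bincount(w).argmax() if len(w) else None
def rep(n,m):
    q=P[m]; q=q[~np.isnan(q[:,0])]; (cx,cy),(a,b),t=cv2.minAreaRect((q[:,:2]*1000).astype(np.float32))
    print(n,m.sum(),"ctr",round(cx),round(cy),"size",round(a),round(b),"ang",round(t,1),"med",(np.median(q,0)*1000).round(),"zpc",(np.percentile(q[:,2],[5,95])*1000).round())
V=hsv[...,2];S=hsv[...,1]
rep("cap",comp((V<70)&(Z>.13),(313,243)))
h=comp((Z>.135)&(V>110),(280,253)); rep("handle",h)
rep("jug>40",comp((Z>.03),(298,255)))
for n,s in(("dishA",(416,303)),("dishB",(361,160))): rep(n,comp((V>165)&(S<50),s))
rep("tray",comp((Z>.003)&(V<125)&(S<60),(500,300)))
g=(Z>.028)&(Z<.06)&(V<110)
n,l,s,c=cv2.connectedComponentsWithStats(g.astype(np.uint8))
for i in range(1,n):
    if 390<c[i][0]<465 and 185<c[i][1]<270: print("guide",s[i,4],(np.nanmean(P[l==i],0)*1000).round())
for n,s,z in(("wash",(418,243),.03),("flask",(432,193),.02),("cyl",(541,222),.004),("jar",(306,210),.03)):
    m=comp(Z>z,s); 
    if m is not None: rep(n,m)
a=cv2.resize(im[90:275,180:380],None,fx=2.6,fy=2.6,interpolation=cv2.INTER_CUBIC); save("c1.png",a)
```

```text
cap 471 ctr 568 216 size 59 59 ang 0.5 med [567. 214. 163.] zpc [148. 166.]
handle 223 ctr 547 295 size 22 67 ang 15.0 med [546. 294. 157.] zpc [152. 161.]
jug>40 2157 ctr 557 259 size 102 149 ang 15.6 med [552. 254. 111.] zpc [ 82. 165.]
dishA 761 ctr 445 -1 size 89 86 ang 0.9 med [444.  -1.   5.] zpc [1. 9.]
dishB 593 ctr 776 128 size 77 79 ang 3.6 med [776. 129.   3.] zpc [-2.  7.]
tray 3568 ctr 487 -265 size 219 169 ang 1.8 med [ 488. -266.    7.] zpc [ 3. 35.]
guide 58 [ 561. -214.   37.]
guide 79 [ 562. -312.   36.]
guide 85 [ 414. -316.   35.]
guide 61 [ 409. -218.   37.]
wash 523 ctr 568 -15 size 89 63 ang 45.8 med [571.  -7. 135.] zpc [113. 208.]
flask 331 ctr 689 -33 size 57 57 ang 89.8 med [683. -32.  51.] zpc [ 22. 108.]
cyl 469 ctr 642 -307 size 52 109 ang 28.9 med [ 628. -275.  124.] zpc [  5. 209.]
jar 224 ctr 651 249 size 42 43 ang 46.4 med [649. 248.  63.] zpc [42. 68.]
```

View pics/c1.png

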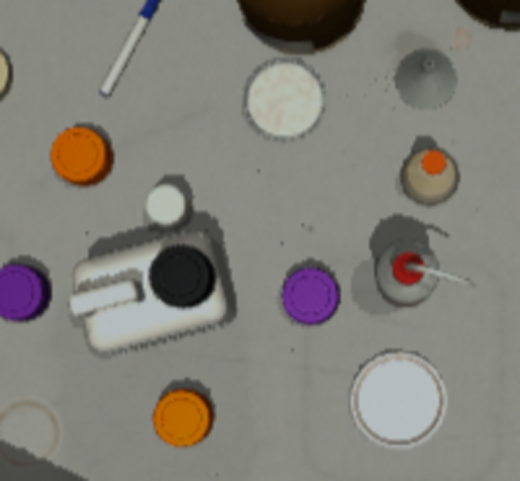

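The crop shows dish A at crop (398,398): a rimmed, empty white dish. B at (284,99) is a 78 mm filled disc. Dish A is the drip dish, at (445,-1) mm. The black cap at crop (182,275) is locked on the jug, and the handle is at (110,297). I get a jug centre of about (557,259) and a yaw of about -75°. Cap, handle and body agree with the sizes given.

```bash
cat >> h.py <<'E'
def plan(x,y,z,head,s=None):
    "head: heading of tool y, deg. Prints shift and turn units"
    s=s or state(); q=s["tool_rot"]; R0=R.from_quat([q[1],q[2],q[3],q[0]])
    h=np.radians(head); ty=np.array([np.cos(h),np.sin(h),0]); tz=np.array([0,0,-1.])
    Rt=R.from_matrix(np.c_[np.cross(ty,tz),ty,tz])
    d=R0.inv().apply(np.array([x,y,z])-s["tool_pos"])/.025; w=np.degrees((R0.inv()*Rt).as_rotvec())/8
    print("shift",d.round(2),"turn",w.round(2)," j6 ",np.degrees(s["joint_pos"][5]).round(1))
E
python3 - <<'E'
from h import *
plan(.552,.277,.30,15)
D=np.load("scene.npz"); C=cam("scene"); P=cloud(C,D["d"])*1000
print("proj cyl",proj(C,[[.628,-.275,0],[.628,-.275,.2]])) 
Ct=cam("top"); Pt=cloud(Ct,np.load("top.npz")["d"])*1000
for Q,n in((Pt,"top"),(P,"scene")):
    for lo,hi in((5,30),(60,110),(110,160),(160,205)):
        m=(Q[...,2]>lo)&(Q[...,2]<hi)&(Q[...,0]>600)&(Q[...,0]<720)&(Q[...,1]<-200)&(Q[...,1]>-360)
        if m.sum(): print(n,lo,m.sum(),np.nanmin(Q[m],0).round(),np.nanmax(Q[m],0).round())
E
```

```text
shift [-15.55  -5.79  -2.78] turn [-0.01  0.    6.33]  j6  -6.8
proj cyl [[431.2244283  278.81209302]
 [445.33477279 216.15019925]]
top 5 185 [ 601. -358.    5.] [ 720. -200.   29.]
top 60 52 [ 615. -296.   61.] [ 640. -267.  110.]
top 110 90 [ 615. -297.  111.] [ 642. -267.  160.]
top 160 104 [ 615. -297.  160.] [ 643. -267.  205.]
scene 5 136 [ 601. -305.    5.] [ 641. -266.   30.]
scene 60 205 [ 611. -301.   61.] [ 632. -272.  110.]
scene 110 225 [ 611. -301.  111.] [ 634. -272.  160.]
scene 160 306 [ 611. -301.  160.] [ 645. -271.  205.]
```

>>> jog_arm(
  targets=[
    [[-15.5, -5.8, -2.8], [0, 0, 6.3], 100],
    [[-15.5, -5.8, -2.8], [0, 0, 6.3], 100],
    [[-15.5, -5.8, -2.8], [0, 0, 6.3], 100],
    [[-15.5, -5.8, -2.8], [0, 0, 6.3], 100],
    [[-15.5, -5.8, -2.8], [0, 0, 6.3], 100],
    [[-15.5, -5.8, -2.8], [0, 0, 6.3], 100],
    [[-15.5, -5.8, -2.8], [0, 0, 6.3], 100],
    [[-15.5, -5.8, -2.8], [0, 0, 6.3], 100],
  ],
)

```text
time: 1.1
tool_pos: [0.5527, 0.2753, 0.3013]
tool_rot: [0.0, 0.609, 0.793, -0.0]
contact_force: [-0.1, -0.2, 0.2]
gripper_width: 0.995
grasp_force: 0.0
```

Run:
```python
from h import *
C=cam("wrist"); im,d=grab_frame("wrist"); P=cloud(C,d)*1000; save("w1.png",im)
s=state(); print(s["tool_pos"],(d>0).mean())
Z=P[...,2];V=im.max(-1)
def big(m):
    n,l,st,c=cv2.connectedComponentsWithStats(m.astype(np.uint8)); return l==1+st[1:,4].argmax()
near=(P[...,0]>480)&(P[...,0]<640)&(P[...,1]>150)&(P[...,1]<380)
for n,m in(("handle",near&(Z>153)&(Z<170)&(V>110)),("cap",near&(Z>155)&(Z<172)&(V<80)),("jug",near&(Z>40)&(V>0))):
    m=big(m); q=P[m]; print(n,m.sum(),cv2.minAreaRect(q[:,:2].astype(np.float32)),np.median(q,0).round(1))
plan(.552,.277,.133,15)
```

```text
[0.5514515  0.27657779 0.30080801] 0.99605859375
handle 1604 ((545.4130859375, 295.3086853027344), (19.465084075927734, 64.4875717163086), 15.38137149810791) [545.5 298.3 156.7]
cap 3274 ((566.7911376953125, 218.5837860107422), (60.532958984375, 59.96759033203125), 64.6038818359375) [566.4 220.7 161.8]
jug 41799 ((553.4130249023438, 280.8117980957031), (148.3545684814453, 32.303157806396484), 15.346244812011719) [551.6 286.5 371.4]
shift [0.01 0.03 6.71] turn [-0.01 -0.    0.01]  j6  4.6
```

>>> jog_arm(
  targets=[
    [[0, 0, 2], [0, 0, 0], 100],
    [[0, 0, 4], [0, 0, 0], 100],
    [[0, 0, 5.5], [0, 0, 0], 100],
    [[0, 0, 6.4], [0, 0, 0], 100],
    [[0, 0, 6.8], [0, 0, 0], 100],
    [[0, 0, 6.8], [0, 0, 0], 100],
    [[0, 0, 6.8], [0, 0, 0], 50],
    [[0, 0, 6.8], [0, 0, 0], 10],
  ],
)

```text
time: 2.15
tool_pos: [0.5517, 0.278, 0.1329]
tool_rot: [0.001, 0.607, 0.795, 0.001]
contact_force: [0.3, -0.0, -0.0]
gripper_width: 0.603
grasp_force: 0.0
```

>>> jog_arm(
  targets=[
    [[0, 0, 0], [0, 0, 0], 0],
    [[0, 0, 0], [0, 0, 0], 0],
    [[0, 0, 0], [0, 0, 0], 0],
    [[0, 0, 0], [0, 0, 0], 0],
    [[0, 0, 0], [0, 0, 0], 0],
    [[0, 0, 0], [0, 0, 0], 0],
  ],
)

```text
time: 2.9
tool_pos: [0.5509, 0.2777, 0.132]
tool_rot: [0.0, 0.607, 0.795, 0.0]
contact_force: [-3.2, -0.1, 5.9]
gripper_width: 0.245
grasp_force: 60.4
```

>>> jog_arm(
  targets=[
    [[0, 0, -0.2], [0, 0, 0], 0],
    [[0, 0, -0.6], [0, 0, 0], 0],
    [[0, 0, -1.2], [0, 0, 0], 0],
    [[0, 0, -2], [0, 0, 0], 0],
    [[0, 0, -3], [0, 0, 0], 0],
    [[0, 0, -4], [0, 0, 0], 0],
    [[0, 0, -4.6], [0, 0, 0], 0],
    [[0, 0, -4.8], [0, 0, 0], 0],
  ],
)

```text
time: 3.9
tool_pos: [0.5515, 0.2778, 0.2534]
tool_rot: [0.001, 0.607, 0.795, 0.001]
contact_force: [-0.2, 0.5, -6.8]
gripper_width: 0.246
grasp_force: 59.1
```

Run:
```python
from h import *
im,d=grab_frame("scene"); save("s2.png",im[100:330,180:460],2); s=state(); print(s["contact_force"],s["tool_pos"],s["grasp_force"])
plan(.47,.265,.37,45); plan(.47,-.265,.37,91.6)
```

```text
[-0.2124916  -0.46321164 -6.28392185] [0.55125105 0.27777317 0.25286624] 59.123005606234074
shift [ 0.36 -3.26 -4.69] turn [ 0.01  0.   -3.72]  j6  4.6
shift [-20.09  -8.84  -4.71] turn [ 0.01  0.01 -9.54]  j6  4.6
```

View pics/s2.png

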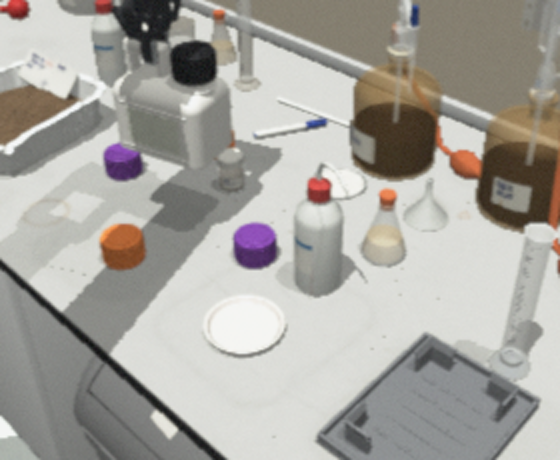

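The jug is held level by its handle at crop (175,110), and the jar at (230,168) is undisturbed. Next I raise it and carry it across.

>>> jog_arm(
  targets=[
    [[0, -0.2, -0.5], [0, 0, -0.3], 0],
    [[0.1, -0.6, -1.4], [0, 0, -0.8], 0],
    [[0.2, -1.2, -2.4], [0, 0, -1.5], 0],
    [[0.3, -1.9, -3.4], [0, 0, -2.2], 0],
    [[0.4, -2.6, -4.2], [0, 0, -2.9], 0],
    [[0.4, -3.1, -4.6], [0, 0, -3.4], 0],
    [[0.4, -3.3, -4.8], [0, 0, -3.7], 0],
  ],
)

```text
time: 4.82
tool_pos: [0.4679, 0.2654, 0.3711]
tool_rot: [-0.0, 0.383, 0.924, -0.0]
contact_force: [0.5, 0.2, -6.6]
gripper_width: 0.246
grasp_force: 59.4
```

Run:
```python
from h import *
print(state()["tool_pos"],state()["grasp_force"]);plan(.47,-.09,.37,70);plan(.47,-.265,.37,91.6)
```

```text
[0.46786125 0.26540727 0.37105091] 59.40909259021282
shift [-10.12  -9.99   0.05] turn [-0.01 -0.   -3.13]  j6  -23.3
shift [-15.07 -14.93   0.05] turn [-0.   -0.   -5.83]  j6  -23.3
```

>>> jog_arm(
  targets=[
    [[-0.3, -0.3, 0], [0, 0, -0.1], 0],
    [[-0.9, -0.9, 0], [0, 0, -0.3], 0],
    [[-1.8, -1.8, 0], [0, 0, -0.7], 0],
    [[-2.8, -2.8, 0], [0, 0, -1.1], 0],
    [[-3.8, -3.8, 0], [0, 0, -1.5], 0],
    [[-4.8, -4.8, 0], [0, 0, -1.9], 0],
    [[-5.8, -5.8, 0], [0, 0, -2.3], 0],
    [[-6.8, -6.8, 0], [0, 0, -2.7], 0],
  ],
)

```text
time: 5.82
tool_pos: [0.4675, 0.0233, 0.3699]
tool_rot: [-0.001, 0.204, 0.979, -0.0]
contact_force: [0.2, 0.4, -6.5]
gripper_width: 0.246
grasp_force: 59.5
```

Run:
```python
from h import *
print(state()["tool_pos"],state()["grasp_force"]);plan(.469,-.265,.37,91.6)
```

```text
[0.4675047  0.02331601 0.36989969] 59.460751712322235
shift [ -4.65 -10.55   0.  ] turn [-0.01 -0.02 -3.14]  j6  -72.8
```

>>> jog_arm(
  targets=[
    [[-0.5, -1.2, 0], [0, 0, -0.4], 0],
    [[-1.1, -2.6, 0], [0, 0, -0.8], 0],
    [[-1.8, -4.1, 0], [0, 0, -1.3], 0],
    [[-2.5, -5.7, 0], [0, 0, -1.8], 0],
    [[-3.2, -7.3, 0], [0, 0, -2.3], 0],
    [[-3.9, -8.8, 0], [0, 0, -2.7], 0],
    [[-4.4, -9.9, 0], [0, 0, -3], 0],
    [[-4.7, -10.5, 0], [0, 0, -3.1], 0],
  ],
)

```text
time: 6.82
tool_pos: [0.4698, -0.2646, 0.3695]
tool_rot: [-0.002, -0.01, 1.0, 0.0]
contact_force: [0.3, 1.1, -7.3]
gripper_width: 0.246
grasp_force: 59.5
```

Run:
```python
from h import *
for n in("top","wrist"):
    C=cam(n); im,d=grab_frame(n); np.savez(n+"2.npz",im=im,d=d); print({k:v for k,v in state().items() if k in("tool_pos","grasp_force","tool_rot")} if n=="top" else "")
    P=cloud(C,d)*1000; Z=P[...,2]
    box=(P[...,0]>360)&(P[...,0]<620)&(P[...,1]<-150)&(P[...,1]>-380)
    V=im.max(-1)
    print(n,"floor/rim",[(lo,int((box&(Z>lo)&(Z<lo+8)).sum())) for lo in(0,8,28,36,150,230,300,380)])
    for lo,hi,t in((25,50,"guides"),(370,388,"handle"),(385,400,"captop")):
        m=box&(Z>lo)&(Z<hi)
        k,l,s,c=cv2.connectedComponentsWithStats(m.astype(np.uint8))
        for i in range(1,k):
            if s[i,4]>25:
                q=P[l==i]; print(t,s[i,4],q.min(0).round(),q.max(0).round(),V[l==i].mean().round(), "rect",[np.round(a,1) for a in cv2.minAreaRect(q[:,:2].astype(np.float32))])
    a=im if n=="wrist" else im[150:310,350:510]
    save(n+"2.png",a,1 if n=="wrist" else 3)
```

```text
{'tool_pos': array([ 0.46981929, -0.26617654,  0.36924221]), 'tool_rot': array([-1.72940219e-03, -9.31658355e-03,  9.99954885e-01, -6.62737747e-04]), 'grasp_force': 59.47956768795848}
top floor/rim [(0, 2508), (8, 496), (28, 54), (36, 70), (150, 4), (230, 0), (300, 51), (380, 37)]
guides 61 [ 536. -237.   26.] [ 570. -200.   44.] 42.0 rect [array([ 553.4, -219.6]), array([33.4, 37.3]), np.float64(2.7)]
guides 61 [ 400. -241.   28.] [ 433. -205.   45.] 55.0 rect [array([ 410.3, -216.3]), array([47. , 25.6]), np.float64(49.1)]
handle 64 [ 503. -257.  371.] [ 559. -231.  388.] 9.0 rect [array([ 528.9, -241. ]), array([57.1, 20.2]), np.float64(11.4)]
captop 429 [ 503. -291.  385.] [ 565. -231.  400.] 25.0 rect [array([ 533.1, -260.9]), array([62. , 59.6]), np.float64(12.6)]

wrist floor/rim [(0, 3185), (8, 683), (28, 227), (36, 278), (150, 0), (230, 0), (300, 120), (380, 1498)]
guides 265 [ 401. -329.   25.] [ 426. -294.   40.] 69.0 rect [array([ 413.5, -311.5]), array([23.6, 35.9]), np.float64(1.1)]
guides 268 [ 399. -243.   26.] [ 423. -207.   40.] 60.0 rect [array([ 410.5, -225. ]), array([36.5, 24.5]), np.float64(88.8)]
handle 297 [ 419. -276.  370.] [ 423. -257.  388.] 96.0 rect [array([ 420.7, -266.8]), array([ 2.9, 19.4]), np.float64(3.4)]
handle 385 [ 459. -290.  372.] [ 465. -277.  388.] 52.0 rect [array([ 461.9, -283.4]), array([ 3.3, 13.3]), np.float64(29.8)]
handle 391 [ 458. -255.  372.] [ 464. -242.  388.] 38.0 rect [array([ 461.3, -248.1]), array([13.5,  3.6]), np.float64(60.4)]
handle 1798 [ 501. -282.  370.] [ 509. -248.  388.] 16.0 rect [array([ 505. , -264.7]), array([ 7.7, 33.8]), np.float64(0.3)]
captop 10390 [ 419. -290.  385.] [ 486. -241.  400.] 127.0 rect [array([ 454.1, -269.2]), array([66.4, 45.7]), np.float64(20.5)]
captop 853 [ 501. -280.  385.] [ 508. -249.  395.] 16.0 rect [array([ 504.4, -264.9]), array([ 6.4, 31.3]), np.float64(2.3)]
```

View pics/wrist2.png

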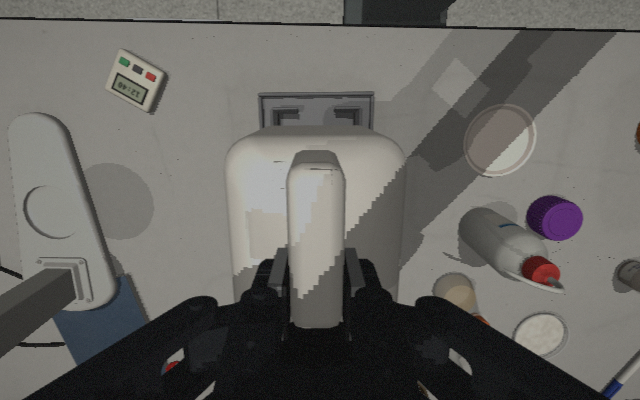

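The wrist picture shows the jug hanging square to the tray. The tray's near edge is at row 94, from (259,94) to (375,94), and the near guides are at (290,115) and (345,115). I'll now fix the tray's centre and yaw more closely.

Run:
```python
from h import *
D=np.load("top.npz"); im=D["im"]; C=cam("top"); hsv=cv2.cvtColor(im,cv2.COLOR_RGB2HSV)
m=np.zeros((400,640),np.uint8); m[185:275,385:465]=1
m&=((hsv[...,2]<115)).astype(np.uint8); m=cv2.morphologyEx(m,cv2.MORPH_OPEN,np.ones((5,5)))
c=max(cv2.findContours(m,0,cv2.CHAIN_APPROX_NONE)[0],key=cv2.contourArea).reshape(-1,2)
print("top rim z16",cv2.minAreaRect((plane(C,c,.016)[:,:2]*1000).astype(np.float32)))
# wrist: near edge & sides, subpixel gradient
W=np.load("wrist2.npz"); C=cam("wrist"); g=cv2.cvtColor(W["im"],cv2.COLOR_RGB2GRAY).astype(float)
gy=cv2.Sobel(g,-1,0,1,ksize=3); gx=cv2.Sobel(g,-1,1,0,ksize=3)
us=np.arange(268,366,4); vs=np.array([86+gy[86:100,u].argmin() for u in us]); q=plane(C,np.c_[us,vs],.016)*1000
k=np.polyfit(q[:,1],q[:,0],1); print("near edge x",np.median(q[:,0]).round(1),"slope deg",-np.degrees(k[0]).round(2), vs)
r=np.arange(100,124,3)
L=np.array([252+gx[v,252:268].argmin() for v in r]); Rr=np.array([367+gx[v,367:382].argmax() for v in r])
a=plane(C,np.c_[L,r],.016)*1000; b=plane(C,np.c_[Rr,r],.016)*1000
print("sides y",np.median(a,0).round(1),np.median(b,0).round(1),L,Rr)
P=cloud(C,W["d"])*1000
# jug body sides at widest, handle centre
hm=(P[...,2]>380)&(P[...,2]<392)&(P[...,0]<455)&(g>90)&(abs(P[...,1]+266)<30)
q=P[hm]; print("handle",q[:,1].min(),q[:,1].max(),q[:,0].min())
plan(.4697,-.2655,.37,91.2)
```

```text
top rim z16 ((487.8993225097656, -261.7138977050781), (216.56964111328125, 168.8513946533203), 1.685624361038208)
near edge x 383.1 slope deg 0.9 [95 95 95 91 95 95 95 91 91 91 91 91 91 94 94 94 94 94 94 94 94 94 94 94
 94]
sides y [ 407.2 -343.5   16. ] [ 404.2 -183.8   16. ] [257 258 258 261 261 258 262 262] [374 374 374 374 374 374 373 373]
handle -275.78839198250773 -253.27405567045108 419.39942906064266
shift [ 0.01 -0.04 -0.02] turn [ 0.01 -0.02 -0.02]  j6  -128.3
```

Run:
```python
from h import *
W=np.load("wrist2.npz"); im=W["im"][84:134,250:385]; a=cv2.convertScaleAbs(im,alpha=1.8); cv2.imwrite("pics/c3.png",cv2.resize(a[:,:,::-1],None,fx=5.9,fy=5.9,interpolation=cv2.INTER_NEAREST))
g=cv2.cvtColor(W["im"],cv2.COLOR_RGB2GRAY)
for v in(105,112,118): print(v,g[v,250:385].tolist())
P=cloud(cam("wrist"),W["d"])*1000; m=(P[...,2]>25)&(P[...,2]<50)&(abs(P[...,1]+266)<80)&(P[...,0]>370)&(P[...,0]<430); v,u=np.where(m)
for lo,hi in((250,316),(316,385)): k=(u>lo)&(u<hi); print(np.percentile(u[k],[0,2,98,100]),np.percentile(v[k],[0,100]))
```

```text
105 [133, 132, 132, 133, 131, 133, 130, 129, 109, 89, 86, 64, 51, 77, 96, 102, 106, 109, 109, 105, 107, 108, 106, 105, 106, 108, 108, 111, 110, 108, 100, 95, 94, 94, 93, 93, 93, 95, 94, 92, 92, 92, 93, 92, 95, 95, 96, 92, 95, 94, 89, 94, 93, 92, 103, 108, 106, 109, 108, 108, 108, 108, 109, 106, 107, 106, 107, 104, 107, 108, 107, 107, 106, 103, 110, 107, 108, 107, 105, 105, 109, 99, 92, 92, 94, 93, 93, 92, 90, 93, 94, 89, 93, 90, 88, 91, 90, 91, 89, 92, 91, 92, 92, 91, 93, 89, 92, 91, 91, 90, 87, 91, 91, 91, 91, 89, 89, 92, 92, 70, 55, 78, 81, 75, 98, 114, 118, 116, 115, 117, 116, 116, 115, 115, 118]
112 [135, 131, 133, 136, 132, 132, 130, 129, 114, 90, 90, 74, 51, 48, 73, 99, 105, 108, 108, 108, 91, 93, 79, 58, 50, 52, 47, 45, 42, 50, 49, 46, 47, 44, 47, 46, 47, 50, 49, 50, 48, 51, 49, 50, 47, 53, 49, 41, 76, 104, 106, 106, 104, 107, 107, 108, 106, 108, 107, 108, 105, 107, 107, 103, 107, 106, 105, 108, 107, 107, 106, 105, 106, 105, 100, 93, 92, 88, 90, 92, 92, 92, 92, 86, 71, 49, 48, 47, 51, 48, 47, 44, 47, 47, 41, 44, 43, 45, 44, 45, 44, 46, 46, 44, 41, 44, 52, 55, 51, 66, 74, 71, 78, 90, 90, 91, 87, 90, 88, 69, 59, 80, 81, 82, 103, 115, 114, 117, 118, 116, 117, 113, 115, 118, 118]
118 [133, 132, 134, 131, 134, 131, 134, 132, 120, 96, 92, 80, 56, 40, 72, 100, 106, 105, 106, 106, 92, 86, 82, 62, 58, 54, 55, 46, 31, 44, 51, 48, 51, 61, 68, 68, 73, 69, 68, 68, 64, 69, 67, 64, 67, 66, 69, 67, 67, 86, 104, 106, 106, 108, 108, 108, 108, 105, 107, 106, 109, 107, 106, 106, 106, 108, 105, 105, 106, 106, 107, 107, 100, 95, 92, 90, 92, 90, 93, 91, 91, 90, 90, 92, 92, 92, 88, 89, 92, 90, 88, 88, 91, 90, 88, 90, 81, 72, 58, 52, 52, 48, 47, 42, 39, 47, 57, 53, 53, 67, 73, 72, 81, 88, 90, 91, 89, 91, 83, 63, 59, 78, 78, 93, 110, 114, 114, 113, 113, 114, 113, 114, 115, 116, 113]
[270.   270.   295.72 296.  ] [107. 125.]
[334.   334.34 360.   361.  ] [106. 125.]
```

View pics/c3.png

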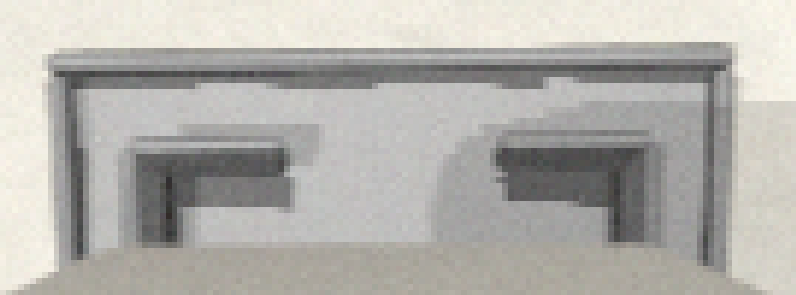

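The crop shows the tray's outer edges at columns 258 and 374, so its centre is at column 316, directly under the handle. Its yaw is about 0.6° beyond the tool's. I'll trim that and lower the jug.

>>> jog_arm(
  targets=[
    [[0, 0, 0.5], [0, 0, -0.08], 0],
    [[0, 0, 1.5], [0, 0, -0.08], 0],
    [[0, 0, 2.7], [0, 0, -0.08], 0],
    [[0, 0, 4], [0, 0, -0.08], 0],
    [[0, 0, 5.3], [0, 0, -0.08], 0],
    [[0, 0, 6.4], [0, 0, -0.08], 0],
    [[0, 0, 7.1], [0, 0, -0.08], 0],
    [[0, 0, 7.4], [0, 0, -0.08], 0],
  ],
)

```text
time: 7.92
tool_pos: [0.4704, -0.2615, 0.1847]
tool_rot: [-0.001, -0.017, 1.0, 0.001]
contact_force: [0.1, 0.8, -6.5]
gripper_width: 0.249
grasp_force: 59.6
```

Run:
```python
from h import *
im,d=grab_frame("scene"); np.savez("scene3.npz",im=im,d=d); save("s3.png",im[190:380,310:510],3); s=state(); print(s["contact_force"],s["tool_pos"],s["tool_rot"])
```

```text
[ 0.38339488  0.9295314  -6.9840907 ] [ 0.47045787 -0.26174251  0.18462061] [-8.00419502e-04 -1.68492420e-02  9.99857538e-01  6.05039304e-04]
```

View pics/s3.png

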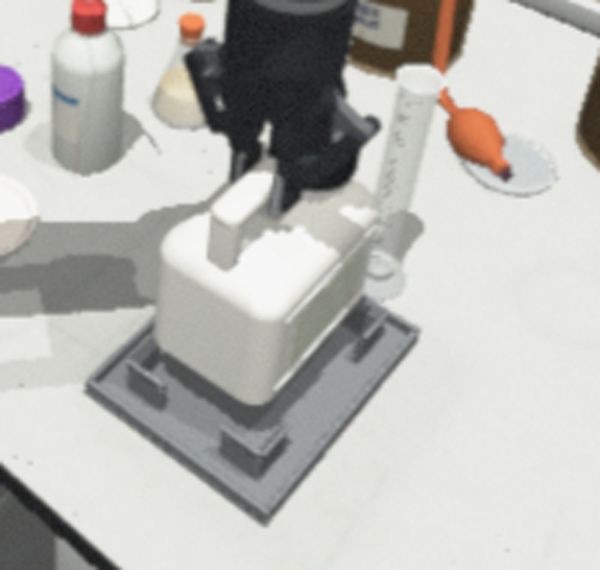

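The jug hangs over the seat and looks aligned, with its near corner at crop (262,400) inside the guides at (150,385) and (250,445). The y reading has moved 3 mm, so I'll average several readings and check against the wrist view.

Run:
```python
from h import *
T=[];Q=[]
for i in range(6):
    s=state();T.append(s["tool_pos"]);Q.append(s["tool_rot"]); im,d=grab_frame("wrist")
T=np.array(T);print((T*1000).round(1),np.mean(T,0),np.mean(Q,0).round(4))
np.savez("w3.npz",im=im,d=d)
f,cx,cy,Rc,c=cam("wrist"); C=(f,cx,cy,Rc,c)
print("expect seat corners/tray edge px for ctr(.487,-.265) yaw1.67")
R2=R.from_euler("z",1.67,degrees=True).as_matrix()
X=np.array([[-.106,.081,.016],[-.106,-.081,.016],[-.078,.053,.039],[-.078,-.053,.039]])@R2.T+[.487,-.265,0]
print(proj(C,X).round(1))
a=cv2.convertScaleAbs(im[0:200,170:460],alpha=1.6); save("w3.png",a,2.7)
```

```text
[[ 470.5 -261.7  184.6]
 [ 470.8 -262.1  185.8]
 [ 471.3 -262.5  186.9]
 [ 471.6 -262.8  187.5]
 [ 471.7 -262.9  187.9]
 [ 471.7 -263.   187.9]] [ 0.4712377  -0.2624981   0.18676645] [ 3.000e-04 -1.670e-02  9.999e-01 -3.000e-04]
expect seat corners/tray edge px for ctr(.487,-.265) yaw1.67
[[406.6  80.6]
 [219.2  79.7]
 [376.9 114.7]
 [248.2 114.1]]
```

View pics/w3.png

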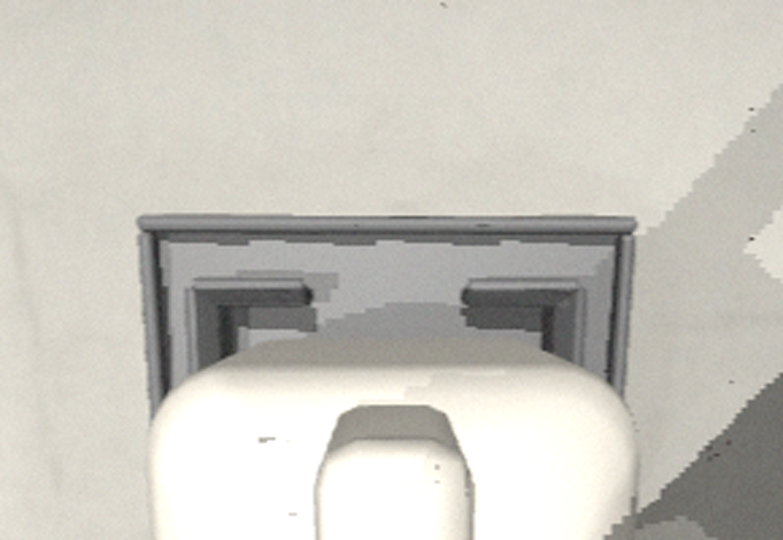

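The tray edges sit at 221 and 406 and its guides are centred on column 313. The handle and body are centred on 315.6, so the jug is about 2 mm too far toward +y, and also about 2 mm too far in +x. I'll correct both and go down into the flares.

>>> jog_arm(
  targets=[
    [[0.09, -0.09, 0], [0, 0, 0], 0],
    [[0.09, -0.09, 0.2], [0, 0, 0], 0],
    [[0.09, -0.09, 0.5], [0, 0, 0], 0],
    [[0.09, -0.09, 0.8], [0, 0, 0], 0],
    [[0.09, -0.09, 1.1], [0, 0, 0], 0],
    [[0.09, -0.09, 1.2], [0, 0, 0], 0],
    [[0.09, -0.09, 1.2], [0, 0, 0], 0],
    [[0.09, -0.09, 1.2], [0, 0, 0], 0],
  ],
)

```text
time: 9.28
tool_pos: [0.469, -0.2649, 0.1568]
tool_rot: [0.0, -0.017, 1.0, -0.0]
contact_force: [0.2, 1.1, -6.5]
gripper_width: 0.245
grasp_force: 59.6
```

>>> jog_arm(
  targets=[
    [[0, 0, 0.15], [0, 0, 0], 0],
    [[0, 0, 0.3], [0, 0, 0], 0],
    [[0, 0, 0.45], [0, 0, 0], 0],
    [[0, 0, 0.6], [0, 0, 0], 0],
    [[0, 0, 0.7], [0, 0, 0], 0],
    [[0, 0, 0.75], [0, 0, 0], 0],
    [[0, 0, 0.8], [0, 0, 0], 0],
    [[0, 0, 0.8], [0, 0, 0], 0],
  ],
)

```text
time: 10.28
tool_pos: [0.4689, -0.2651, 0.1372]
tool_rot: [0.0, -0.017, 1.0, -0.0]
contact_force: [-3.4, -0.2, -0.8]
gripper_width: 0.246
grasp_force: 60.2
```

>>> jog_arm(
  targets=[
    [[0, 0, 0.05], [0, 0, 0], 0],
    [[0, 0, 0.05], [0, 0, 0], 30],
    [[0, 0, 0.05], [0, 0, 0], 60],
    [[0, 0, 0.05], [0, 0, 0], 100],
    [[0, 0, 0.05], [0, 0, 0], 100],
    [[0, 0, 0.05], [0, 0, 0], 100],
    [[0, 0, 0.05], [0, 0, 0], 100],
    [[0, 0, 0.05], [0, 0, 0], 100],
  ],
)

```text
time: 11.28
tool_pos: [0.4688, -0.2648, 0.135]
tool_rot: [-0.0, -0.017, 1.0, 0.0]
contact_force: [-0.2, -0.1, 0.1]
gripper_width: 1.0
grasp_force: 0.0
```

>>> jog_arm(
  targets=[
    [[0, 0, -1], [0, 0, 0], 100],
    [[0, 0, -2.5], [0, 0, 0], 100],
    [[0, 0, -4], [0, 0, 0], 100],
    [[0, 0, -5], [0, 0, 0], 100],
    [[1.5, 0, -6], [0, 0, 0], 100],
    [[2, 0, -6], [0, 0, 0], 100],
    [[2, 0, -6], [0, 0, 0], 100],
  ],
)

```text
time: 12.15
tool_pos: [0.4184, -0.2663, 0.2843]
tool_rot: [0.0, -0.016, 1.0, 0.0]
contact_force: [0.7, 1.3, 0.1]
gripper_width: 1.003
grasp_force: 0.0
```

Run:
```python
from h import *
for n in("wrist","top"):
    for k in range(3 if n=="wrist" else 1): 
        C=cam(n); im,d=grab_frame(n)
    np.savez(n+"4.npz",im=im,d=d); P=cloud(C,d)*1000; V=im.max(-1); Z=P[...,2]
    box=(P[...,0]>370)&(P[...,0]<600)&(P[...,1]<-190)&(P[...,1]>-350)
    for t,m in(("cap",box&(Z>160)&(Z<176)&(V<80)&(P[...,0]>490)),("handle",box&(Z>156)&(Z<174)&(V>90)&(P[...,0]<500)),("jugtop",box&(Z>85)&(V>90))):
        k,l,s,c=cv2.connectedComponentsWithStats(m.astype(np.uint8))
        if k<2: continue
        q=P[l==1+s[1:,4].argmax()]; print(n,t,len(q),[np.round(a,1) for a in cv2.minAreaRect(q[:,:2].astype(np.float32))],np.median(q,0).round(1))
s=state(); print(s["tool_pos"],s["contact_force"],s["time"])
save("w4.png",im[150:310,340:520],3)
```

```text
wrist cap 3335 [array([ 530.5, -262.3]), array([60.6, 60. ]), np.float64(25.3)] [ 528.2 -262.8  166.8]
wrist handle 1911 [array([ 451.9, -266.2]), array([66.9, 21.5]), np.float64(2.3)] [ 449.3 -266.   161.5]
wrist jugtop 10520 [array([ 485.9, -265.2]), array([145.4, 102.1]), np.float64(1.8)] [ 457.5 -266.8  115.1]
top cap 457 [array([ 532.6, -260.9]), array([59.1, 58.7]), np.float64(58.6)] [ 532.4 -260.8  167.6]
top handle 212 [array([ 452. , -264.6]), array([66. , 21.4]), np.float64(3.3)] [ 452.1 -264.2  162.2]
top jugtop 1226 [array([ 470.3, -262.7]), array([117.8, 124.6]), np.float64(77.5)] [ 463.3 -255.6  115.8]
[ 0.4189747  -0.26606595  0.2836315 ] [ 0.01062388 -0.07455132 -0.28716805] 12.35
```

The jug is seated: cap top at 167 mm, which is 5 + 162 as expected, and yaw 1.8°. The cap axis is at (530.4,-262.8). Next I hover over it with the fingers 45° off the handle line.

Run:
```python
from h import *
plan(.5304,-.2628,.24,47)
```

```text
shift [-4.46 -0.02  1.74] turn [ 0.01 -0.01  5.62]  j6  -133.0
```

>>> jog_arm(
  targets=[
    [[-0.5, 0, 0], [0, 0, 1], 100],
    [[-1.4, 0, 0.2], [0, 0, 2], 100],
    [[-2.4, 0, 0.6], [0, 0, 3], 100],
    [[-3.4, 0, 1], [0, 0, 4], 100],
    [[-4.2, 0, 1.4], [0, 0, 5], 100],
    [[-4.46, 0, 1.7], [0, 0, 5.6], 100],
    [[-4.46, 0, 1.7], [0, 0, 5.6], 100],
  ],
)

```text
time: 13.22
tool_pos: [0.5303, -0.262, 0.2404]
tool_rot: [-0.002, 0.365, 0.931, 0.0]
contact_force: [-0.1, 1.2, -0.6]
gripper_width: 1.0
grasp_force: 0.0
```

Run:
```python
from h import *
for i in range(5): C=cam("wrist"); im,d=grab_frame("wrist")
P=cloud(C,d)*1000; V=im.max(-1); Z=P[...,2]
m=(P[...,0]>480)&(P[...,0]<590)&(P[...,1]<-210)&(P[...,1]>-320)&(Z>160)&(Z<176)&(V<80)
q=P[m]; print(m.sum(),cv2.minAreaRect(q[:,:2].astype(np.float32)),np.median(q,0)); print(state()["tool_pos"])
plan(.5304,-.2628,.126,47)
```

```text
5951 ((531.8614501953125, -261.4305114746094), (60.744564056396484, 60.6956787109375), 41.3011589050293) [ 530.42682413 -260.553877    166.76086054]
[ 0.53023266 -0.26286887  0.24303402]
shift [0.   0.01 4.68] turn [0.   0.01 0.02]  j6  -80.7
```

>>> jog_arm(
  targets=[
    [[0, 0, 1], [0, 0, 0], 100],
    [[0, 0, 2.2], [0, 0, 0], 100],
    [[0, 0, 3.2], [0, 0, 0], 100],
    [[0, 0, 4], [0, 0, 0], 100],
    [[0, 0, 4.5], [0, 0, 0], 100],
    [[0, 0, 4.7], [0, 0, 0], 100],
    [[0, 0, 4.7], [0, 0, 0], 100],
    [[0, 0, 4.7], [0, 0, 0], 60],
  ],
)

```text
time: 14.48
tool_pos: [0.5309, -0.2631, 0.1262]
tool_rot: [0.001, 0.366, 0.931, -0.0]
contact_force: [0.3, 0.1, 0.3]
gripper_width: 0.815
grasp_force: 0.0
```

>>> jog_arm(
  targets=[
    [[0, 0, 0], [0, 0, 0], 30],
    [[0, 0, 0], [0, 0, 0], 0],
    [[0, 0, 0], [0, 0, 0], 0],
    [[0, 0, 0], [0, 0, 0], 0],
    [[0, 0, 0], [0, 0, 0], 0],
    [[0, 0, 0], [0, 0, 0], 0],
  ],
)

```text
time: 15.22
tool_pos: [0.531, -0.2629, 0.1264]
tool_rot: [0.001, 0.366, 0.931, 0.0]
contact_force: [-0.1, 1.6, 6.0]
gripper_width: 0.714
grasp_force: 64.8
```

>>> jog_arm(
  targets=[
    [[0, 0, 0.08], [0, 0, 0], 0],
    [[0, 0, 0.16], [0, 0, 0], 0],
    [[0, 0, 0.24], [0, 0, 0], 0],
    [[0, 0, 0.3], [0, 0, 0], 0],
    [[0, 0, 0.34], [0, 0, 0], 0],
    [[0, 0, 0.34], [0, 0, 0], 0],
    [[0, 0, 0.34], [0, 0, 0], 0],
  ],
)

```text
time: 16.1
tool_pos: [0.5313, -0.2632, 0.1207]
tool_rot: [0.001, 0.366, 0.931, -0.0]
contact_force: [-6.5, 5.2, 17.6]
gripper_width: 0.719
grasp_force: 66.2
```

Run:
```python
from h import *
s=state(); print(s["tool_pos"],s["contact_force"],s["ft_torque"],s["grasp_force"])
C=cam("top"); im,d=grab_frame("top"); P=cloud(C,d)*1000
m=(P[...,0]>385)&(P[...,0]<500)&(abs(P[...,1]+265)<60)&(P[...,2]>150)&(P[...,2]<175)
print("handle top z",m.sum(), np.median(P[m],0) if m.sum() else "")
```

```text
[ 0.53128219 -0.26318545  0.12073047] [-6.45172677  5.23996652 17.57804207] [ 0.76356846  0.90370186 -0.03439769] 66.20287475176156
handle top z 99 [ 472.04423722 -264.53488279  161.86842882]
```

Run:
```python
from h import *
C=cam("wrist"); im,d=grab_frame("wrist"); P=cloud(C,d)*1000; V=im.max(-1)
h=(P[...,0]>420)&(P[...,0]<480)&(abs(P[...,1]+266)<10)&(P[...,2]>150)&(P[...,2]<170)&(V>60)
print("handle",h.sum(),np.median(P[h],0).round(1) if h.sum() else "")
r=np.hypot(P[...,0]-531,P[...,1]+263); c=(r<28)&(P[...,2]>145)&(P[...,2]<180)
print("cap",c.sum(),np.histogram(P[...,2][c],np.arange(145,181,3)))
save("w5.png",cv2.convertScaleAbs(im,alpha=1.7)); s=state(); print(s["tool_pos"],s["contact_force"])
```

```text
handle 13515 [ 446.5 -264.   161.7]
cap 16356 (array([    0,     1,     0,     2,  1087, 15163,   103,     0,     0,
           0,     0]), array([145, 148, 151, 154, 157, 160, 163, 166, 169, 172, 175, 178]))
[ 0.5312764  -0.26316454  0.12072854] [-5.55308831  4.33850508 16.30194242]
```

View pics/w5.png

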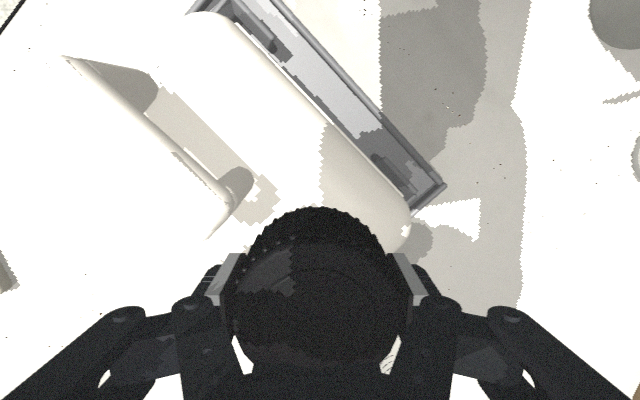

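The fingers hold the cap at (320,290), clear of the handle at (160,140). Its top is now level with the handle, so it has gone down only about 5.4 mm. I'll push further and ease the side load.

>>> jog_arm(
  targets=[
    [[0.04, 0, 0.04], [0, 0, 0], 0],
    [[0.04, 0, 0.08], [0, 0, 0], 0],
    [[0.04, 0, 0.12], [0, 0, 0], 0],
    [[0.04, 0, 0.14], [0, 0, 0], 0],
    [[0.04, 0, 0.14], [0, 0, 0], 0],
    [[0.04, 0, 0.14], [0, 0, 0], 0],
  ],
)

```text
time: 16.95
tool_pos: [0.5313, -0.2632, 0.1183]
tool_rot: [0.002, 0.366, 0.931, -0.001]
contact_force: [-5.4, 3.7, 19.9]
gripper_width: 0.715
grasp_force: 66.4
```

```bash
cat > capz.py <<'E'
from h import *
C=cam("wrist"); im,d=grab_frame("wrist"); P=cloud(C,d)*1000; V=im.max(-1)
h=(P[...,0]>420)&(P[...,0]<480)&(abs(P[...,1]+266)<10)&(P[...,2]>150)&(P[...,2]<170)&(V>60)
print("handle",h.sum(),np.median(P[h],0).round(1) if h.sum() else "")
r=np.hypot(P[...,0]-531,P[...,1]+263); c=(r<28)&(P[...,2]>145)&(P[...,2]<185)
print("cap",c.sum(),np.median(P[c],0).round(1)); s=state(); print(s["tool_pos"],s["tool_rot"],s["contact_force"],s["ft_torque"],s["gripper_width"])
E
python3 capz.py
```

```text
handle 14122 [ 446.3 -263.9  161.6]
cap 16270 [ 527.1 -259.2  158.9]
[ 0.53125972 -0.26318153  0.11832678] [ 2.27645775e-03  3.65549552e-01  9.30788871e-01 -6.47876203e-04] [-4.20766992  4.35751306 19.92051801] [ 0.68993213  0.8727448  -0.0520054 ] 0.7145310775977997
```

>>> jog_arm(
  targets=[
    [[0.02, 0, 0.05], [0, 0, 0], 0],
    [[0.02, 0, 0.05], [0, 0, 0], 0],
    [[0.02, 0, 0.05], [0, 0, 0], 0],
    [[0.02, 0, 0.05], [0, 0, -0.4], 0],
    [[0.02, 0, 0.05], [0, 0, -1], 0],
    [[0.02, 0, 0.05], [0, 0, -1.6], 0],
    [[0.02, 0, 0.05], [0, 0, -2.2], 0],
    [[0.02, 0, 0.05], [0, 0, -2.2], 0],
  ],
)

```text
time: 18.0
tool_pos: [0.5314, -0.2638, 0.1169]
tool_rot: [0.003, 0.219, 0.976, -0.002]
contact_force: [-3.0, 0.5, 17.2]
gripper_width: 0.716
grasp_force: 66.2
```

```bash
python3 capz.py
```

```text
handle 15223 [ 447.9 -265.   161.7]
cap 16683 [ 526.6 -260.4  157.4]
[ 0.53136026 -0.26385932  0.1169403 ] [ 0.00316451  0.21874951  0.975774   -0.00193144] [-3.59498405 -0.18970592 16.86272282] [0.14857352 0.47560803 0.15848538] 0.7172357167918731
```

>>> jog_arm(
  targets=[
    [[0, 0, -0.02], [0, 0, -0.6], 0],
    [[0, 0, -0.02], [0, 0, -1.3], 0],
    [[0, 0, -0.02], [0, 0, -2], 0],
    [[0, 0, -0.02], [0, 0, -2.7], 0],
    [[0, 0, -0.02], [0, 0, -3.4], 0],
    [[0, 0, -0.02], [0, 0, -4.1], 0],
    [[0, 0, -0.02], [0, 0, -4.8], 0],
    [[0, 0, -0.02], [0, 0, -4.8], 0],
  ],
)

```text
time: 19.05
tool_pos: [0.5311, -0.264, 0.1173]
tool_rot: [0.002, -0.115, 0.993, -0.003]
contact_force: [-3.7, -0.2, 16.6]
gripper_width: 0.716
grasp_force: 66.2
```

```bash
python3 capz.py
```

```text
handle 13157 [ 454.4 -266.2  161.7]
cap 16624 [ 526.5 -264.3  157.8]
[ 0.5311422  -0.26402946  0.1173007 ] [ 0.00209914 -0.11434529  0.99343436 -0.00298614] [-3.15708746 -0.50833823 16.12809147] [0.06811724 0.5694532  0.16528732] 0.7153541830440713
```

>>> jog_arm(
  targets=[
    [[0, 0, 0], [0, 0, -0.6], 0],
    [[0, 0, 0], [0, 0, -1.3], 0],
    [[0, 0, 0], [0, 0, -2], 0],
    [[0, 0, 0], [0, 0, -2.7], 0],
    [[0, 0, 0], [0, 0, -3.4], 0],
    [[0, 0, 0], [0, 0, -3.8], 0],
    [[0, 0, 0], [0, 0, -3.8], 0],
  ],
)

```text
time: 19.98
tool_pos: [0.531, -0.2639, 0.1172]
tool_rot: [0.001, -0.371, 0.929, -0.003]
contact_force: [-3.4, -0.3, 16.3]
gripper_width: 0.718
grasp_force: 66.2
```

```bash
python3 capz.py; python3 -c "
from h import *
print(np.degrees(state()['joint_pos']).round(1))"
```

```text
handle 14961 [ 449.3 -267.8  161.6]
cap 16566 [ 527.1 -266.7  157.8]
[ 0.53106846 -0.26389321  0.11724869] [ 0.00120229 -0.37064678  0.9287676  -0.00320278] [-3.06418609  0.43966115 16.63914685] [0.12347026 0.64810603 0.01332035] 0.7178066595895279
[-3.360e+01  4.000e+00  1.027e+02 -1.000e-01  7.300e+01 -1.670e+02]
```

>>> jog_arm(
  targets=[
    [[0, 0, -0.15], [0, 0, 0], 0],
    [[0, 0, -0.3], [0, 0, 0], 0],
    [[0, 0, -0.45], [0, 0, 0], 0],
    [[0, 0, -0.6], [0, 0, 0], 0],
    [[0, 0, -0.7], [0, 0, 0], 0],
    [[0, 0, -0.7], [0, 0, 0], 0],
  ],
)

```text
time: 20.78
tool_pos: [0.5304, -0.2629, 0.1314]
tool_rot: [0.001, -0.37, 0.929, -0.002]
contact_force: [3.1, -2.7, 7.2]
gripper_width: 0.715
grasp_force: 64.9
```

```bash
python3 capz.py
```

```text
handle 11569 [ 449.6 -267.7  161.6]
cap 16773 [ 527.1 -266.8  171.9]
[ 0.53037731 -0.26285801  0.13137945] [ 0.00103015 -0.37052474  0.92881993 -0.00197264] [ 4.37100685 -3.76529373  6.34536614] [-0.54064671 -0.42676401 -0.02240283] 0.7137375474569373
```

The cap top is now at 172 mm, above its locked 167, and the handle hasn't moved, so the cap is free. I lift it off.

>>> jog_arm(
  targets=[
    [[0, 0, -0.3], [0, 0, 0], 0],
    [[0, 0, -0.7], [0, 0, 0], 0],
    [[0, 0, -1.2], [0, 0, 0], 0],
    [[0, 0, -2], [0, 0, 0], 0],
    [[0, 0, -3], [0, 0, 0], 0],
    [[0, 0, -4], [0, 0, 0], 0],
    [[0, 0, -4.4], [0, 0, 0], 0],
    [[0, 0, -4.4], [0, 0, 0], 0],
  ],
)

```text
time: 21.82
tool_pos: [0.5295, -0.2619, 0.2411]
tool_rot: [0.001, -0.371, 0.929, -0.001]
contact_force: [0.1, 0.2, -1.4]
gripper_width: 0.71
grasp_force: 65.5
```

Run:
```python
from h import *
C=cam("top"); im,d=grab_frame("top"); P=cloud(C,d)*1000; V=im.max(-1); S=im.max(-1).astype(int)-im.min(-1)
hd=(P[...,0]>390)&(P[...,0]<500)&(abs(P[...,1]+264)<25)&(P[...,2]>152)&(P[...,2]<175); print("handle",np.median(P[hd],0).round(1))
# dish: ellipse of the white disc
m=((V>150)&(S<35)).astype(np.uint8); w=np.zeros_like(m); w[210:275,300:365]=1; m*=w
for z in(.005,.012):
    c=max(cv2.findContours(m,0,cv2.CHAIN_APPROX_NONE)[0],key=cv2.contourArea).reshape(-1,2)
    print("dish",z,cv2.minEnclosingCircle((plane(C,c,z)[:,:2]*1000).astype(np.float32)))
s=state(); print(s["tool_pos"],s["contact_force"],s["gripper_width"])
plan(.47,-.2,.30,110); plan(.445,-.003,.2,80)
```

```text
handle [ 449.6 -272.6  161. ]
dish 0.005 ((452.2247009277344, 24.525379180908203), 109.78237915039062)
dish 0.012 ((452.43389892578125, 24.509265899658203), 109.21324920654297)
[ 0.52897893 -0.26159144  0.23967801] [-0.08865361  0.65505388 -1.8080862 ] 0.7133056923726777
shift [ 0.02  3.41 -2.41] turn [ 0.   -0.    2.94]  j6  -167.0
shift [-4.68  9.81  1.59] turn [ 0.   -0.    6.69]  j6  -167.0
```

Run:
```python
from h import *
plan(.445,-.11,.25,91)
```

```text
shift [-1.74  6.71 -0.41] turn [ 0.   -0.    5.31]  j6  -167.0
```

>>> jog_arm(
  targets=[
    [[-0.1, 0.4, -0.4], [0, 0, 0.4], 0],
    [[-0.4, 1.3, -0.4], [0, 0, 1.2], 0],
    [[-0.7, 2.5, -0.4], [0, 0, 2.1], 0],
    [[-1, 3.7, -0.4], [0, 0, 3], 0],
    [[-1.3, 4.9, -0.4], [0, 0, 3.9], 0],
    [[-1.6, 6, -0.4], [0, 0, 4.8], 0],
    [[-1.74, 6.7, -0.4], [0, 0, 5.3], 0],
    [[-1.74, 6.7, -0.4], [0, 0, 5.3], 0],
  ],
)

```text
time: 22.88
tool_pos: [0.4445, -0.1094, 0.2484]
tool_rot: [-0.001, -0.011, 1.0, 0.0]
contact_force: [0.7, -0.3, -0.4]
gripper_width: 0.718
grasp_force: 65.6
```

Run:
```python
from h import *
for i in range(3): C=cam("wrist"); im,d=grab_frame("wrist")
print(state()["tool_pos"]); P=cloud(C,d)*1000; print(proj(C,[.445,-.001,.012]))
V=im.max(-1); S=V.astype(int)-im.min(-1)
# dish rim: points clearly above bench near dish
box=(abs(P[...,0]-445)<80)&(abs(P[...,1])<80)
m=(box&(P[...,2]>7.5)&(P[...,2]<20)).astype(np.uint8); m=cv2.morphologyEx(m,cv2.MORPH_OPEN,np.ones((2,2)))
q=P[m>0]; print(len(q),cv2.minEnclosingCircle(q[:,:2].astype(np.float32)),np.median(q,0),q.min(0),q.max(0))
Ct=cam("top"); it,dt=grab_frame("top"); P=cloud(Ct,dt)*1000; V=it.max(-1)
hd=(P[...,0]>400)&(P[...,0]<500)&(abs(P[...,1]+264)<25)&(P[...,2]>152)&(P[...,2]<175); k=P[hd]; print("handle",cv2.minAreaRect(k[:,:2].astype(np.float32)))
a=cv2.resize(cv2.convertScaleAbs(im,alpha=1.4),(640,400)); b=cv2.resize(it[150:310,280:536],(640,400)); cv2.imwrite("pics/w6.png",cv2.resize(np.vstack([a[:200],a[200:],b])[:,:,::-1],(480,600)))
```

```text
[ 0.44538545 -0.11061058  0.24915078]
[[412.39278675 172.29649606]]
1446 ((445.52142333984375, 1.6568541526794434), 55.37103271484375) [nan nan nan] [nan nan nan] [nan nan nan]
handle ((452.11883544921875, -264.61029052734375), (66.20672607421875, 21.378673553466797), 5.496733665466309)
```

View pics/w6.png

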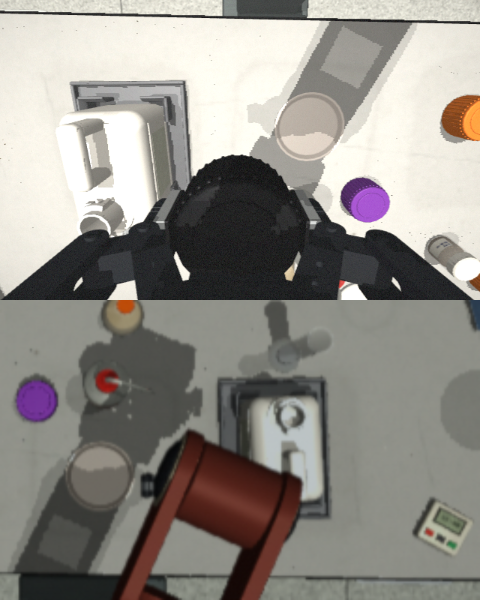

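The wrist picture shows the dish at (310,125) and the capped gripper. The lower half shows the jug open in the tray at (288,440). The two dish measurements, (445,-1) and (445.5,1.7), agree with each other and with the 106 mm size.

Run:
```python
from h import *
plan(.445,0,.045,91)
```

```text
shift [-0.07  4.43  8.17] turn [ 0.   -0.01  0.01]  j6  -114.4
```

>>> jog_arm(
  targets=[
    [[0, 0.6, 0], [0, 0, 0], 0],
    [[0, 1.6, 0.2], [0, 0, 0], 0],
    [[0, 2.8, 0.8], [0, 0, 0], 0],
    [[0, 3.8, 2], [0, 0, 0], 0],
    [[-0.05, 4.4, 3.5], [0, 0, 0], 0],
    [[-0.05, 4.4, 5.2], [0, 0, 0], 0],
    [[-0.05, 4.4, 6.8], [0, 0, 0], 0],
    [[-0.05, 4.4, 7.6], [0, 0, 0], 0],
  ],
)

```text
time: 24.08
tool_pos: [0.4428, 0.0007, 0.0571]
tool_rot: [-0.002, -0.01, 1.0, 0.001]
contact_force: [-0.1, -0.6, -0.2]
gripper_width: 0.716
grasp_force: 65.6
```

Run:
```python
from h import *
for i in range(4): C=cam("wrist"); im,d=grab_frame("wrist")
s=state(); print(s["tool_pos"],s["tool_rot"],s["contact_force"]); P=cloud(C,d)*1000
r=np.hypot(P[...,0]-445,P[...,1]); c=(r<33)&(P[...,2]>70)&(P[...,2]<130); z=np.median(P[...,2][c]); print("cap top z - tcp",z-s["tool_pos"][2]*1000)
m=(r<75)&(P[...,2]>7)&(P[...,2]<20); q=P[m]; q=q[~np.isnan(q[:,0])]; q=q[np.hypot(q[:,0]-445,q[:,1])>38]
A=np.c_[2*q[:,:2],np.ones(len(q))]; b=(q[:,:2]**2).sum(1); o=np.linalg.lstsq(A,b,rcond=None)[0]; print("dish fit",len(q),o[:2],np.sqrt(o[2]+o[0]**2+o[1]**2))
plan(.445,0,.007,91)
```

```text
[4.44727124e-01 4.14838306e-05 6.01327048e-02] [-5.89842264e-05 -9.76914363e-03  9.99952277e-01  7.04694567e-05] [-0.90893305 -0.02684348 -0.21760997]
cap top z - tcp 38.873256157525056
dish fit 3513 [441.94334867  -1.25937487] 48.977278317103035
shift [-0.01 -0.    2.13] turn [ 0.   -0.    0.01]  j6  -100.7
```

>>> jog_arm(
  targets=[
    [[0, 0, 0.5], [0, 0, 0], 0],
    [[0, 0, 1], [0, 0, 0], 0],
    [[0, 0, 1.5], [0, 0, 0], 0],
    [[0, 0, 1.8], [0, 0, 0], 0],
    [[0, 0, 1.95], [0, 0, 0], 0],
    [[0, 0, 2.05], [0, 0, 0], 0],
    [[0, 0, 2.05], [0, 0, 0], 0],
    [[0, 0, 2.05], [0, 0, 0], 0],
  ],
)

```text
time: 25.28
tool_pos: [0.4449, -0.0003, 0.0089]
tool_rot: [0.0, -0.01, 1.0, -0.0]
contact_force: [-0.2, -0.3, -0.6]
gripper_width: 0.714
grasp_force: 65.6
```

>>> jog_arm(
  targets=[
    [[0, 0, 0.04], [0, 0, 0], 0],
    [[0, 0, 0.08], [0, 0, 0], 0],
    [[0, 0, 0.08], [0, 0, 0], 0],
    [[0, 0, 0.08], [0, 0, 0], 0],
  ],
)

```text
time: 25.78
tool_pos: [0.4445, -0.0003, 0.0066]
tool_rot: [-0.0, -0.01, 1.0, 0.0]
contact_force: [-0.1, 0.6, -1.3]
gripper_width: 0.713
grasp_force: 65.6
```

>>> jog_arm(
  targets=[
    [[0, 0, 0.04], [0, 0, 0], 0],
    [[0, 0, 0.08], [0, 0, 0], 0],
    [[0, 0, 0.08], [0, 0, 0], 0],
    [[0, 0, 0.08], [0, 0, 0], 0],
  ],
)

```text
time: 26.28
tool_pos: [0.4445, -0.0003, 0.0045]
tool_rot: [-0.0, -0.01, 1.0, 0.0]
contact_force: [1.6, 1.3, -1.0]
gripper_width: 0.714
grasp_force: 65.7
```

>>> jog_arm(
  targets=[
    [[0, 0, 0.03], [0, 0, 0], 0],
    [[0, 0, 0.06], [0, 0, 0], 0],
    [[0, 0, 0.06], [0, 0, 0], 0],
    [[0, 0, 0.06], [0, 0, 0], 0],
  ],
)

```text
time: 26.78
tool_pos: [0.445, -0.0003, 0.0043]
tool_rot: [-0.0, -0.01, 1.0, 0.0]
contact_force: [-4.2, 0.0, 8.2]
gripper_width: 0.72
grasp_force: 66.8
```

Contact: fz rose to 8 N at a TCP height of 4.3 mm. I ease off, open and rise.

>>> jog_arm(
  targets=[
    [[0, 0, -0.04], [0, 0, 0], 0],
    [[0, 0, -0.04], [0, 0, 0], 75],
    [[0, 0, -0.04], [0, 0, 0], 80],
    [[0, 0, -0.04], [0, 0, 0], 90],
    [[0, 0, -0.04], [0, 0, 0], 90],
    [[0, 0, -0.04], [0, 0, 0], 90],
  ],
)

```text
time: 27.52
tool_pos: [0.4445, -0.0003, 0.004]
tool_rot: [-0.0, -0.01, 1.0, 0.0]
contact_force: [0.3, 1.1, -0.2]
gripper_width: 0.899
grasp_force: 0.0
```

>>> jog_arm(
  targets=[
    [[0, 0, -0.3], [0, 0, 0], 90],
    [[0, 0, -0.8], [0, 0, 0], 95],
    [[0, 0, -1.6], [0, 0, 0], 100],
    [[0, 0, -3], [0, 0, 0], 100],
    [[0, 0, -4.5], [0, 0, 0], 100],
    [[0, 0, -6], [0, 0, 0], 100],
    [[0, 0, -7], [0, 0, 0], 100],
    [[0, 0, -7], [0, 0, 0], 100],
  ],
)

```text
time: 28.52
tool_pos: [0.4463, -0.0005, 0.1825]
tool_rot: [0.003, -0.01, 1.0, -0.001]
contact_force: [0.3, -0.1, -0.1]
gripper_width: 0.997
grasp_force: 0.0
```

Run:
```python
from h import *
for i in range(3): C=cam("wrist"); im,d=grab_frame("wrist")
P=cloud(C,d)*1000; V=im.max(-1); r=np.hypot(P[...,0]-445,P[...,1])
m=(r<60)&(P[...,2]>38)&(P[...,2]<55)&(V<90); q=P[m]; print("cap",m.sum(),cv2.minAreaRect(q[:,:2].astype(np.float32)),np.median(q,0))
A=np.c_[q[:,:2],np.ones(len(q))]; print("tilt",np.linalg.lstsq(A,q[:,2],rcond=None)[0][:2])
k=(r<75)&(P[...,2]>7)&(P[...,2]<16); q=P[k]; r2=np.hypot(q[:,0]-444,q[:,1]); q=q[r2>40]; print("dish",cv2.minEnclosingCircle(q[:,:2].astype(np.float32)))
s=state(); print(s["tool_pos"],s["contact_force"],s["time"])
it,dt=grab_frame("scene"); save("s7.png",it[120:380,180:500],2)
```

```text
cap 3906 ((445.5206298828125, 0.87744140625), (62.221160888671875, 59.35429382324219), 46.35898208618164) [4.44138780e+02 3.55440761e-01 4.46476182e+01]
tilt [ 0.01695164 -0.00402309]
dish ((442.8657531738281, -1.4821133613586426), 52.64192581176758)
[ 4.43774653e-01 -1.40150408e-04  1.77876051e-01] [1.01723798 0.34035486 0.39080832] 28.675
```

View pics/s7.png

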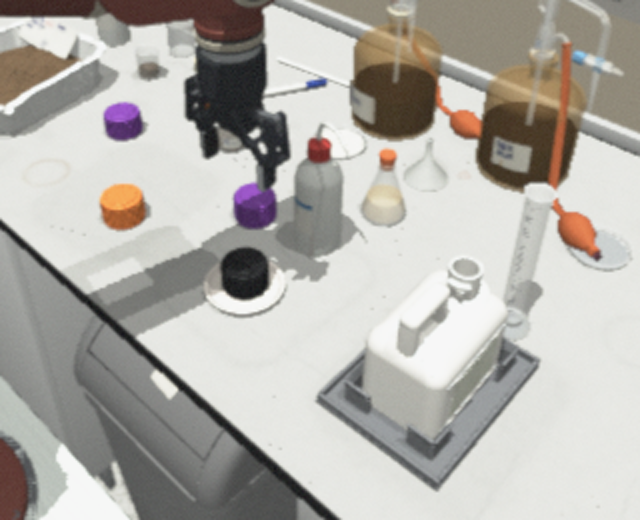

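The cap stands upright in the dish at crop (245,272), its top at 45 mm and within 3 mm of the dish's centre. The open jug is seated in the tray at (435,350), the bystanders are in place and the gripper is clear. I'm handing the job in.

```bash
python3 -c "
from plant import *
print(job_done())"
```

```text
the job is handed in; nothing more can be done
None
```

The job is handed in at about 29 s of the 64 s limit: the jug stands open and seated in the spill tray, its cap is open side down in the drip dish (within 3 mm of centre), and the four bystanders look undisturbed; the hand-in returned no verdict.

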